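# Set the filter slide of an examination lamp to its third notch

### The job

On top of the examination lamp a steel lever slides along a slot and clicks into notches. Push the lever with a fingertip all the way back against the low black rubber stop, then push it the other way and count the clicks, leaving it at rest in the third notch from the stop without ever running past that notch. Only push the lever, never pinch it between the fingers, and disturb nothing else on the table.

Things in the scene. Friction and masses are not known exactly. Their poses are not given: they have to be found in the camera images.
- lamp: fixed grey box lamp, aluminium top plate, 140 (x) by 340 (y) by 100 mm high; origin at the centre of its underside; x along the beam, away from the robot (lens barrel on that face), z up. The slot runs along y in mid-plate (x = 0); the lever travels from y = -50 mm (at the stop) to +50 mm. Six pairs of dark grooves across the plate, 20 mm apart, mark the home place and the five notches
- stop (a point): centre of the top of the low black rubber stop fixed on the plate at the -y end of the slot: 34 mm (lamp x) by 14 mm (lamp y), its top 8 mm above the plate, 108 mm above the table. It lies under the place where a fingertip goes to push the lever away from it: keep the tip higher than that
- lever_mid (a point): point on the lever's centre line, 35 mm above the plate (135 mm above the table), moving with it; axes as the lamp's. The lever is an upright flat steel blade, 10 mm thick along the slot (lamp y), 30 mm wide across it; solid up to 156 mm above the table, with a round bead along the top edge (13 mm across, seen only) up to 163 mm
- lever (a joint): slide along lamp +y in m: 0 = home, against the stop. Notches at 0.020 (first), 0.040, 0.060 (third), 0.080, 0.100 (end); humps half-way between. Starts in the first or second notch. Passing a hump takes a push of about 5 to 8 N; past it the lever snaps by itself into the next notch and stays within about 1.5 mm of it
- jar_a: loose closed glass jar with a label, 70 mm across, 100 mm tall, standing beyond the lamp; origin at the centre of its underside. Bystander, leave alone
- jar_b: loose closed glass jar, 60 mm across, 130 mm tall, standing off the lamp's +y end; origin at the centre of its underside. Bystander, leave alone
- jar_lid: loose metal jar lid, 70 mm across, 14 mm thick, lying flat on the robot's side of the lamp; origin at the centre of its underside. Bystander, leave alone
- brush: loose brush 190 mm long lying on the robot's side of the lamp, along its own x; origin under its middle. Bystander, leave alone
- spatula: loose spatula 200 mm long lying on the table to the right, along its own x. Bystander, leave alone
- pot: loose small white ceramic pot, 60 mm across, 50 mm tall, off the lamp's -y end; origin at the centre of its underside. Bystander, leave alone
- lens_cap: loose black round lens cap, 48 mm across, 12 mm thick, lying on the lamp's top plate behind the stop, about 40 mm off the slot's line towards the robot; origin at the centre of its underside. Bystander, leave alone

How it is judged:
By the outcome, as a careful person would: the job done as asked, in the order asked, and still so for the second after the job is handed in, with the robot touching nothing.
It also fails if it takes over 72 s, if anything falls off the work surface, if the arm or the gripper's body presses on something with over 40 N, if the wrist force passes 120 N, or if a joint passes its speed limit or range.

### The arm

A 6-joint arm with a two-finger parallel gripper is mounted at the origin on the work surface. World frame = base frame: x ahead of the robot, y to its left, z up, the work surface at z = 0. Lengths are in m, angles in rad, forces in N, time in s.
With the tool pointing down it reaches from about 0.225 to 0.875 m from the base axis. Payload 3.4 kg.
Tool frame: the origin (TCP) lies at the very end of the fingers, on their centre line; the grasp point (between the pads) lies 19 mm behind it; z points along the fingers, y is the line along which they close (so a half turn about z gives the same grasp; the last joint's range is limited). The gripper opens to 85 mm and grips with 20 to 120 N. Pads are 22 mm wide; open, the fingers measure 114 mm over their backs; the gripper's body (76 mm by 85 mm) begins 54 mm behind the grasp point. The pads swing forward as they close: fully open they stand 13 mm farther back than shut.
Start: joints at [1.154, 0.276, 1.505, -0, 1.361, -0.121], TCP at [0.168, 0.55, 0.231] pointing down, gripper open.
Joint ranges: [-2.89, 2.89], [-0.75, 2.08], [0.22, 2.7], [-1.18, 4.32], [0.11, 2.71], [-2.7, 2.7]. Speed limits (rad/s): [2.57, 2.57, 3.14, 3.14, 3.14, 3.14].

### API

Orientations are given as a unit quaternion [w, x, y, z].
In Python, from rig import get_state, optics, sign_off gives the robot as it stands.
- The arm moves only by the tool send_rows, never from a script. Its argument "increments" is a list of rows, each an object with "gripper": the gripper's target within -1 to 1 (shut at 1, half-way at 0, fully open at -1); "linear": the shift along the world's x, y, z in m, a list of three; "delta_rot": the turn, a rotation vector about the world's x, y, z in rad, a list of three. In form: [{"gripper": gripper, "linear": [dx, dy, dz], "delta_rot": [rx, ry, rz]}, ...]. A call has 1 to 8 rows; each row is the pose to reach, as a shift and turn from the pose commanded when the call began; what a row does not reach only later rows make up. A row lasts 1/10 s, in which the tool goes at most 50 mm and 8.59 degrees, less where a joint would pass 70% of its speed; a pose out of reach is approached as far as the arm can. A call with a gripper value outside its range is refused whole. The fingers move at their own pace and stop on an object; "newtons" is the grip in N (left out, the last holds). Time passes only in rows, so rows that repeat a pose let the fingers close. It gives the time, the measured TCP pose, the force, the opening and the grip force at its end, in the units of the state.
- get_state(): the state, without advancing time (a new reading comes with each control period).
- optics.get_image(name): name is "side" or "top" or "wrist"; returns a dict with "pixels" (400x640x3 uint8, blue, green, red), "K" (3x3 intrinsics, pixels), "rvec" (rotation vector, rad) and "tvec" (3), from world to camera coordinates, as OpenCV has them; the wrist camera has in their place "T_tool_cam" (4x4, takes a point from camera to tool coordinates, whose origin is the TCP and whose axes are the flange's). Camera axes: x right, y down, z forward; pixel columns grow to the right and rows downward; lengths in m; the calibration is good to about 2 mm. A picture is of the moment at which its call begins: read the wrist's pose just before it. There is no depth.
- sign_off(): hands the job in; it is judged then, once.
The state is a dict: "clock": time; "qpos": joint angles; "qd": joint speeds; "effort": joint torques, N m; "position": TCP position; "ee_rot": TCP orientation; "contact_force": force on the tool from outside, world axes, zero at the start; "moment": the same for the moment, N m; "width": finger opening in m; "gripper_force": force on a finger pad.
Only numpy, scipy, OpenCV 4.12 (cv2) and the standard library are available. Lean on these libraries where they do the work, as an engineer would, in place of code of your own. Each camera call takes 0.05 s, during which the arm holds its last target. There are 200 camera calls.

## Working session

There is one attempt and no reset: what is moved stays moved. The work goes in short steps, Python scripts to look and compute and a tool call to move; the robot and the scene stay as the last step left them, time stands still between calls to the robot, and variables do not carry over. Pictures are saved under pics/ and viewed, at most 10 in all, crops included, and the job is handed in when it is done.

Besides the shell and the picture viewer there is one more tool, called after "Emit:" by a JSON object that holds its "name" and its "arguments", one argument or row to a line. send_rows: Moves the arm, as the interface text tells. Its arguments: {"type":"object","properties":{"increments":{"type":"array"},"newtons":{"type":"number"}},"required":["increments"]}

```bash
mkdir -p pics; ls; cat > h.py <<'E'
import numpy as np,cv2
from rig import get_state,optics,sign_off
def snap(n,f):
    d=optics.get_image(n); cv2.imwrite('pics/'+f,d['pixels']); np.savez('pics/'+f+'.npz',**{k:v for k,v in d.items() if k!='pixels'}); return d
def ray(f,uv,z):
    d=np.load('pics/'+f+'.npz'); R=cv2.Rodrigues(d['rvec'])[0]; t=d['tvec'].ravel()
    c=-R.T@t; v=R.T@np.linalg.inv(d['K'])@np.array([uv[0],uv[1],1.]); return c+v*(z-c[2])/v[2]
def proj(f,p):
    d=np.load('pics/'+f+'.npz'); return cv2.projectPoints(np.float64(p).reshape(-1,1,3),d['rvec'],d['tvec'],d['K'],None)[0][:,0]
E
python3 - <<'E'
from h import *
snap('top','t1.png');snap('side','s1.png');print(get_state())
for f in('t1.png','s1.png'):
    d=np.load('pics/'+f+'.npz');R=cv2.Rodrigues(d['rvec'])[0];print(-R.T@d['tvec'].ravel(),R[2],d['K'][0,0])
E
```

```text
pics
{'clock': 0.1, 'qpos': array([ 1.15399015e+00,  2.76535321e-01,  1.50598838e+00,  1.08657246e-05,
        1.36070567e+00, -1.21005500e-01]), 'qd': array([ 3.07654402e-04, -1.53582843e-03, -3.73901748e-03, -6.42111798e-05,
        3.38160205e-04,  1.21281950e-03]), 'effort': array([ 1.70388375e-03, -4.17691076e+01, -2.46406031e+01, -1.90054521e-05,
        5.67808107e-03,  1.58191779e-05]), 'position': array([0.16743179, 0.54960005, 0.23053141]), 'ee_rot': array([-2.22539832e-04,  1.47362797e-01,  9.89082169e-01, -7.87535045e-04]), 'contact_force': array([-0.08413424, -0.70419241, -0.28255519]), 'moment': array([ 0.00657619,  0.02301913, -0.00505638]), 'gripper_force': 0.0, 'width': 0.08525143044605657}
[ 0.31700231 -0.04862235  1.08713825] [ 0.21753595 -0.02105324 -0.97582523] 419.78382544738486
[0.52190207 0.81765937 1.04004917] [ 0.0213921  -0.6888716  -0.72456766] 414.3945358526894
```

View pics/t1.png

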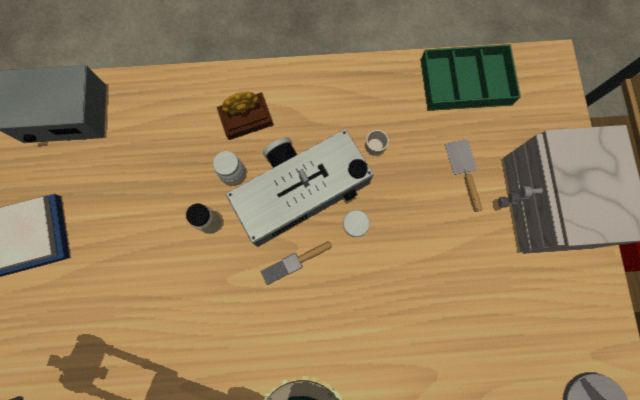

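View pics/s1.png

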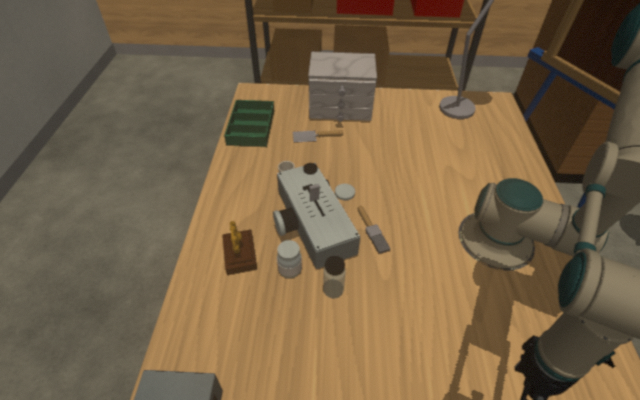

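The top view shows the lamp's plate corners near (229,195), (345,132), (371,178) and (255,242), with the lever near (303,178). The lens cap is at (358,168), and the jars are off the left end. The side view agrees. I'll enlarge the top view.

```bash
python3 - <<'E'
import cv2
a=cv2.imread('pics/t1.png')[125:250,222:382];cv2.imwrite('pics/t1c.png',cv2.resize(a,None,fx=4.6,fy=4.6,interpolation=cv2.INTER_CUBIC))
E
```

```text
(no output)
```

View pics/t1c.png

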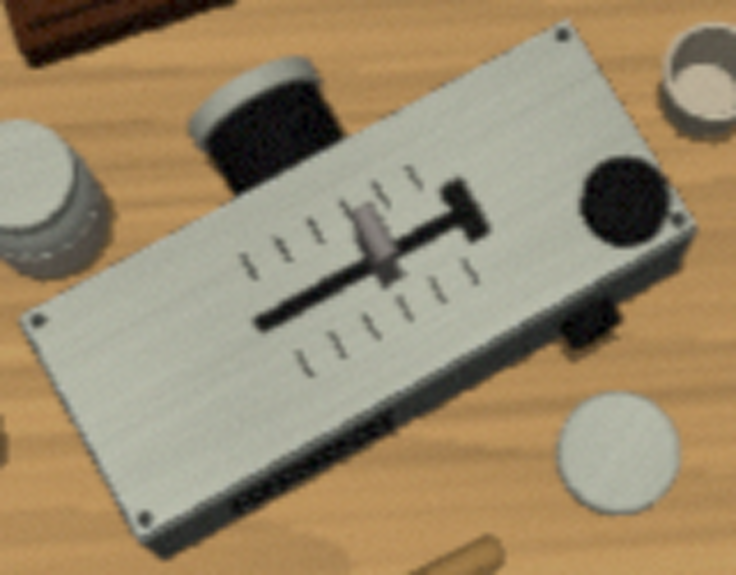

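```bash
cat > m.py <<'E'
from h import *
f='t1.png'
px=lambda u,v:(222+(u+.5)/4.6-.5,125+(v+.5)/4.6-.5)
C=np.array([ray(f,px(*p),.1) for p in[(22,320),(568,20),(695,225),(143,540)]])
print(np.linalg.norm(np.roll(C,-1,0)-C,axis=1)); print('centre',C.mean(0))
up=[(415,177),(382,193),(349,210),(317,230),(283,249),(250,265)];lo=[(471,271),(437,290),(404,307),(372,326),(338,345),(304,363)]
G=np.array([(ray(f,px(*a),.1)+ray(f,px(*b),.1))/2 for a,b in zip(up,lo)])
cf=np.polyfit(np.arange(6),G,1);print('pitch',np.linalg.norm(cf[0]),'groove c',cf[1]+2.5*cf[0])
for e in(cf[0],(C[0]-C[1]+C[3]-C[2])):print('yaw',np.degrees(np.arctan2(e[1],e[0]))-90)
y=cf[0]/np.linalg.norm(cf[0]);x=np.array([y[1],-y[0],0]);c=cf[1]+2.5*cf[0]
print('axes',x,y,'home',c-.05*y)
def loc(p):d=p-c;return d@x,d@y
for n,p,z in[('bead',(371,223),.16),('stop',(465,209),.108),('cap',(625,201),.112)]:print(n,loc(ray(f,px(*p),z)))
for q in[0,.02,.04,.06]:
  b=c+y*(-.05+q); P=[b+x*s+[0,0,.0] for s in(-.015,.015)]
  for p in P:p[2]=.163
  print(q,[((u-222+.5)*4.6,(v-125+.5)*4.6) for u,v in proj(f,P)])
E
python3 m.py
```

```text
[0.33372322 0.13275167 0.33234596 0.13325317]
centre [ 0.56884899 -0.03570559  0.1       ]
pitch 0.02000449309945255 groove c [ 0.57085918 -0.03522319  0.1       ]
yaw 25.575801496305658
yaw 26.06382061854984
axes [0.90201493 0.43170483 0.        ] [-4.31704827e-01  9.02014935e-01 -4.29297530e-16] home [ 0.59244443 -0.08032394  0.1       ]
bead (np.float64(0.003454047112067428), np.float64(-0.01013750333031716))
stop (np.float64(-0.0009719540815795349), np.float64(-0.06297215303436535))
cap (np.float64(-0.03966996821571517), np.float64(-0.1376024383447137))
0 [(np.float64(459.49559067848617), np.float64(214.7945628594726)), (np.float64(429.60238007761234), np.float64(164.5297659134019))]
0.02 [(np.float64(424.51750174901827), np.float64(233.98668134370797)), (np.float64(394.75811739396954), np.float64(183.4921244375388))]
0.04 [(np.float64(389.37401660946415), np.float64(253.26955103128162)), (np.float64(359.7500541454354), np.float64(202.54362374982026))]
0.06 [(np.float64(354.0639593492374), np.float64(272.6438171322661)), (np.float64(324.57703258740264), np.float64(221.6848938985415))]
```

The plate comes out at 0.333 × 0.133 m, the groove pitch at 20.0 mm and the yaw at about 25.7°. The stop reads at lamp y −63 mm and the cap at (−40, −138) mm, all consistent with the given sizes. The bead matches q = 0.04, so the lever is in the second notch. I'll shut the fingers and move across with the tool turned so its y lies along lamp x.

Emit:
{"name": "send_rows", "arguments": {
  "increments": [
    {"gripper":1,"linear":[0.025,-0.036,0.01],"delta_rot":[0,0,-0.05]},
    {"gripper":1,"linear":[0.05,-0.072,0.02],"delta_rot":[0,0,-0.1]},
    {"gripper":1,"linear":[0.075,-0.108,0.03],"delta_rot":[0,0,-0.15]},
    {"gripper":1,"linear":[0.1,-0.144,0.03],"delta_rot":[0,0,-0.2]},
    {"gripper":1,"linear":[0.125,-0.18,0.03],"delta_rot":[0,0,-0.25]},
    {"gripper":1,"linear":[0.15,-0.216,0.03],"delta_rot":[0,0,-0.3]},
    {"gripper":1,"linear":[0.175,-0.252,0.03],"delta_rot":[0,0,-0.35]},
    {"gripper":1,"linear":[0.2,-0.288,0.03],"delta_rot":[0,0,-0.413]}
  ],
  "newtons": 30
}}

```text
clock: 0.9
position: [0.3681, 0.2604, 0.2611]
ee_rot: [-0.0, 0.348, 0.937, -0.0]
contact_force: [0.7, 0.7, -0.7]
width: 0.0001
gripper_force: 0.0
```

Emit:
{"name": "send_rows", "arguments": {
  "increments": [
    {"gripper":1,"linear":[0.024,-0.034,0],"delta_rot":[0,0,-0.05]},
    {"gripper":1,"linear":[0.048,-0.068,0],"delta_rot":[0,0,-0.1]},
    {"gripper":1,"linear":[0.072,-0.102,0],"delta_rot":[0,0,-0.15]},
    {"gripper":1,"linear":[0.096,-0.136,0],"delta_rot":[0,0,-0.2]},
    {"gripper":1,"linear":[0.12,-0.17,0],"delta_rot":[0,0,-0.25]},
    {"gripper":1,"linear":[0.144,-0.204,0],"delta_rot":[0,0,-0.3]},
    {"gripper":1,"linear":[0.168,-0.24,0],"delta_rot":[0,0,-0.36]},
    {"gripper":1,"linear":[0.192,-0.275,0],"delta_rot":[0,0,-0.413]}
  ]
}}

```text
clock: 1.7
position: [0.5601, -0.0146, 0.2609]
ee_rot: [-0.0, 0.533, 0.846, -0.0]
contact_force: [0.6, -0.4, 0.5]
width: 0.0
gripper_force: 0.0
```

Emit:
{"name": "send_rows", "arguments": {
  "increments": [
    {"gripper":1,"linear":[0,0,0],"delta_rot":[0,0,0]},
    {"gripper":1,"linear":[0,0,0],"delta_rot":[0,0,0]},
    {"gripper":1,"linear":[0,0,0],"delta_rot":[0,0,0]}
  ]
}}

```text
clock: 2.0
position: [0.5587, -0.0121, 0.2609]
ee_rot: [-0.001, 0.532, 0.847, -0.0]
contact_force: [-0.4, -0.2, 0.0]
width: 0.0001
gripper_force: 0.0
```

```bash
cat >> h.py <<'E'
c=np.array([.57086,-.03522,0]);y=np.array([-.4335,.9012,0]);x=np.array([.9012,.4335,0])
def st():
    from scipy.spatial.transform import Rotation as Ro
    s=get_state();d=s['position']-c;q=s['ee_rot'];R=Ro.from_quat(np.r_[q[1:],q[0]]).as_matrix()
    print('t',s['clock'],'pos',s['position'].round(4),'lamp xy',(d@x).round(4),(d@y).round(4),'F xyz lamp',(s['contact_force']@x).round(1),(s['contact_force']@y).round(1),s['contact_force'][2].round(1),'w',s['width'].round(4),'tooly deg',np.degrees(np.arctan2(R[1,1],R[0,1])).round(2),'tz',R[:,2].round(3)); return s,R
E
python3 - <<'E'
from h import *
st();snap('wrist','w1.png');snap('side','s2.png');print(np.load('pics/w1.png.npz')['T_tool_cam'].round(3))
E
```

```text
Traceback (most recent call last):
  File "h.py", line 14, in st
    print('t',s['clock'],'pos',s['position'].round(4),'lamp xy',(d@x).round(4),(d@y).round(4),'F xyz lamp',(s['contact_force']@x).round(1),(s['contact_force']@y).round(1),s['contact_force'][2].round(1),'w',s['width'].round(4),'tooly deg',np.degrees(np.arctan2(R[1,1],R[0,1])).round(2),'tz',R[:,2].round(3)); return s,R
                                                                                                                                                                                                              ^^^^^^^^^^^^^^^^
AttributeError: 'float' object has no attribute 'round'
```

```bash
sed -i "s/s\['width'\].round(4)/round(s['width'],4)/" h.py; python3 - <<'E'
from h import *
st();snap('wrist','w1.png');print(np.load('pics/w1.png.npz')['T_tool_cam'].round(3))
E
```

```text
t 2.0 pos [ 0.5587 -0.0121  0.2609] lamp xy -0.0009 0.0261 F xyz lamp -0.5 -0.0 0.0 w 0.0001 tooly deg 25.77 tz [-0.001  0.001 -1.   ]
[[-0.001 -0.956 -0.292  0.074]
 [ 1.    -0.001  0.     0.   ]
 [-0.001 -0.292  0.956 -0.143]
 [ 0.     0.     0.     1.   ]]
```

View pics/w1.png

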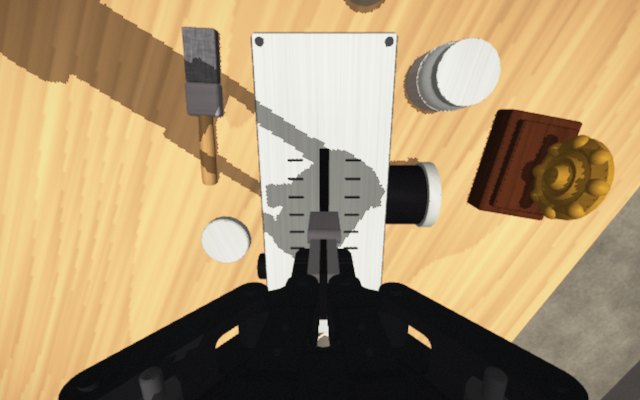

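The wrist view has image up as lamp +y. The slot and lever are at u≈324 and the fingers at about 325, so they are centred. The bead's top is at v≈212–222. Before descending I'll check this against the model.

```bash
python3 - <<'E'
from h import *
s,R=st();d=np.load('pics/w1.png.npz');T=d['T_tool_cam']
def P(p):
    q=R.T@(np.array(p)-s['position']);k=d['K']@(T[:3,:3].T@(q-T[:3,3]));return (k[:2]/k[2]).round(0)
for q in(.02,.04,.06):
  print(q,[P(c+y*(-.05+q+o)+x*.0+[0,0,z]) for o,z in((0,.163),(.005,.15),(0,.1))])
for k in range(6):print(P(c+y*(-.05+.02*k)+x*.028+[0,0,.1]))
E
```

```text
t 2.05 pos [ 0.5587 -0.0119  0.2612] lamp xy -0.0008 0.0263 F xyz lamp 0.2 0.5 -0.3 w -0.0001 tooly deg 25.8 tz [-0.001  0.001 -1.   ]
0.02 [array([323., 259.]), array([323., 248.]), array([323., 232.])]
0.04 [array([323., 239.]), array([323., 228.]), array([323., 215.])]
0.06 [array([324., 218.]), array([323., 208.]), array([323., 197.])]
[348. 248.]
[348. 232.]
[349. 215.]
[349. 197.]
[350. 179.]
[351. 160.]
```

```bash
python3 - <<'E'
import cv2
a=cv2.imread('pics/w1.png')[140:300,250:400];cv2.imwrite('pics/w1c.png',cv2.resize(a,None,fx=3.7,fy=3.7,interpolation=cv2.INTER_CUBIC))
E
```

```text
(no output)
```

View pics/w1c.png

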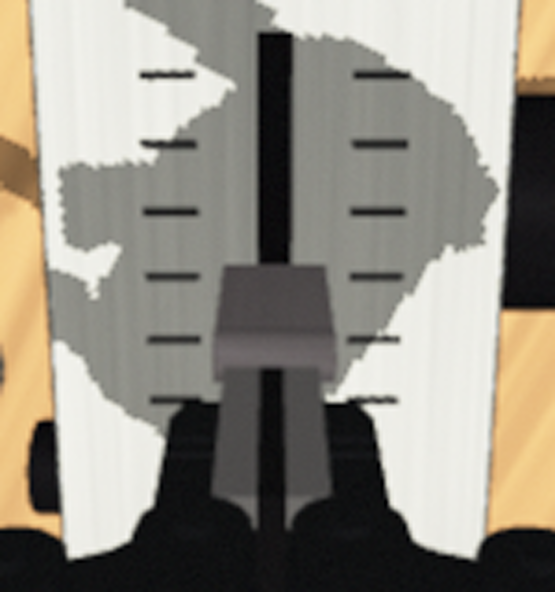

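This confirms it. The blade's +y face base is at v≈212 (predicted 211) and the bead spans 230–243, so q = 0.04, the second notch. Next I'll descend on its +y side.

Emit:
{"name": "send_rows", "arguments": {
  "increments": [
    {"gripper":1,"linear":[0,0,-0.03],"delta_rot":[0,0,0]},
    {"gripper":1,"linear":[0,0,-0.06],"delta_rot":[0,0,0]},
    {"gripper":1,"linear":[0,0,-0.09],"delta_rot":[0,0,0]},
    {"gripper":1,"linear":[0,0,-0.115],"delta_rot":[0,0,0]},
    {"gripper":1,"linear":[0,0,-0.13],"delta_rot":[0,0,0]},
    {"gripper":1,"linear":[0,0,-0.138],"delta_rot":[0,0,0]},
    {"gripper":1,"linear":[0,0,-0.138],"delta_rot":[0,0,0]},
    {"gripper":1,"linear":[0,0,-0.138],"delta_rot":[0,0,0]}
  ]
}}

```text
clock: 2.85
position: [0.5601, -0.0125, 0.1243]
ee_rot: [0.001, 0.532, 0.847, 0.0]
contact_force: [-0.6, 0.1, 0.8]
width: -0.0001
gripper_force: 0.0
```

```bash
python3 -c "
from h import *
st()"
```

```text
t 2.85 pos [ 0.5601 -0.0125  0.1243] lamp xy 0.0001 0.0252 F xyz lamp -0.5 0.3 0.8 w -0.0001 tooly deg 25.77 tz [ 0.002 -0.    -1.   ]
```

Emit:
{"name": "send_rows", "arguments": {
  "increments": [
    {"gripper":1,"linear":[0.0026,-0.0054,0],"delta_rot":[0,0,0]},
    {"gripper":1,"linear":[0.0052,-0.0108,0],"delta_rot":[0,0,0]},
    {"gripper":1,"linear":[0.0078,-0.0162,0],"delta_rot":[0,0,0]},
    {"gripper":1,"linear":[0.0104,-0.0216,0],"delta_rot":[0,0,0]},
    {"gripper":1,"linear":[0.013,-0.027,0],"delta_rot":[0,0,0]},
    {"gripper":1,"linear":[0.0156,-0.0324,0],"delta_rot":[0,0,0]},
    {"gripper":1,"linear":[0.0182,-0.0378,0],"delta_rot":[0,0,0]},
    {"gripper":1,"linear":[0.0208,-0.0433,0],"delta_rot":[0,0,0]}
  ]
}}

```text
clock: 3.65
position: [0.5801, -0.0559, 0.1232]
ee_rot: [-0.001, 0.532, 0.847, 0.0]
contact_force: [-0.8, 3.8, 1.5]
width: 0.0
gripper_force: 1.3
```

```bash
python3 -c "
from h import *
st()"
```

```text
t 3.65 pos [ 0.5801 -0.0559  0.1232] lamp xy -0.0006 -0.0227 F xyz lamp 0.9 3.8 1.5 w 0.0 tooly deg 25.7 tz [-0.001  0.002 -1.   ]
```

Emit:
{"name": "send_rows", "arguments": {
  "increments": [
    {"gripper":1,"linear":[0.0009,-0.0018,0],"delta_rot":[0,0,0]},
    {"gripper":1,"linear":[0.0017,-0.0036,0],"delta_rot":[0,0,0]},
    {"gripper":1,"linear":[0.0026,-0.0054,0],"delta_rot":[0,0,0]},
    {"gripper":1,"linear":[0.0035,-0.0072,0],"delta_rot":[0,0,0]},
    {"gripper":1,"linear":[0.0035,-0.0072,0],"delta_rot":[0,0,0]}
  ]
}}

```text
clock: 4.15
position: [0.5841, -0.0638, 0.1233]
ee_rot: [0.0, 0.532, 0.847, -0.0]
contact_force: [0.1, 0.3, 0.1]
width: -0.0
gripper_force: 0.0
```

Emit:
{"name": "send_rows", "arguments": {
  "increments": [
    {"gripper":1,"linear":[0.0004,-0.0009,0],"delta_rot":[0,0,0]},
    {"gripper":1,"linear":[0.0009,-0.0018,0],"delta_rot":[0,0,0]},
    {"gripper":1,"linear":[0.0009,-0.0018,0],"delta_rot":[0,0,0]}
  ]
}}

```text
clock: 4.45
position: [0.5849, -0.0653, 0.1233]
ee_rot: [0.0, 0.532, 0.847, 0.0]
contact_force: [-0.6, 2.1, 0.0]
width: 0.0002
gripper_force: 0.0
```

```bash
python3 -c "
from h import *
st();snap('top','t2.png')"
```

```text
t 4.45 pos [ 0.5849 -0.0653  0.1233] lamp xy -0.0004 -0.0332 F xyz lamp 0.4 2.2 0.0 w 0.0002 tooly deg 25.73 tz [ 0. -0. -1.]
```

Emit:
{"name": "send_rows", "arguments": {
  "increments": [
    {"gripper":1,"linear":[0.0004,-0.0009,0],"delta_rot":[0,0,0]},
    {"gripper":1,"linear":[0.0004,-0.0009,0],"delta_rot":[0,0,0]}
  ]
}}

```text
clock: 4.7
position: [0.585, -0.0656, 0.1234]
ee_rot: [-0.0, 0.532, 0.847, 0.0]
contact_force: [-0.4, 1.8, 0.8]
width: -0.0001
gripper_force: 1.0
```

Emit:
{"name": "send_rows", "arguments": {
  "increments": [
    {"gripper":1,"linear":[0.0004,-0.0009,0],"delta_rot":[0,0,0]},
    {"gripper":1,"linear":[0.0004,-0.0009,0],"delta_rot":[0,0,0]}
  ]
}}

```text
clock: 4.9
position: [0.585, -0.0656, 0.1233]
ee_rot: [-0.001, 0.532, 0.847, 0.001]
contact_force: [-1.2, 5.0, 1.8]
width: 0.0
gripper_force: 2.5
```

```bash
python3 -c "
from h import *
st()"
```

```text
t 4.9 pos [ 0.585  -0.0656  0.1233] lamp xy -0.0005 -0.0335 F xyz lamp 1.0 5.0 1.8 w 0.0 tooly deg 25.71 tz [-0.001  0.003 -1.   ]
```

Emit:
{"name": "send_rows", "arguments": {
  "increments": [
    {"gripper":1,"linear":[0.0006,-0.0013,0],"delta_rot":[0,0,0]},
    {"gripper":1,"linear":[0.0013,-0.0027,0],"delta_rot":[0,0,0]},
    {"gripper":1,"linear":[0.0013,-0.0027,0],"delta_rot":[0,0,0]}
  ]
}}

```text
clock: 5.2
position: [0.585, -0.0657, 0.1234]
ee_rot: [-0.004, 0.532, 0.847, 0.002]
contact_force: [-3.6, 11.5, 4.8]
width: -0.0002
gripper_force: 5.8
```

```bash
python3 -c "
from h import *
st()"
```

```text
t 5.2 pos [ 0.585  -0.0657  0.1234] lamp xy -0.0005 -0.0336 F xyz lamp 1.7 12.0 4.8 w -0.0002 tooly deg 25.67 tz [-0.004  0.008 -1.   ]
```

The lever is solid against the stop: force rose to 12 N with no movement. I'll back off, lift, cross over and come down behind it.

Emit:
{"name": "send_rows", "arguments": {
  "increments": [
    {"gripper":1,"linear":[-0.0048,0.0099,0],"delta_rot":[0,0,0]},
    {"gripper":1,"linear":[-0.0095,0.0198,0],"delta_rot":[0,0,0]},
    {"gripper":1,"linear":[-0.0095,0.0198,0.03],"delta_rot":[0,0,0]},
    {"gripper":1,"linear":[-0.0095,0.0198,0.06],"delta_rot":[0,0,0]},
    {"gripper":1,"linear":[-0.0095,0.0198,0.085],"delta_rot":[0,0,0]},
    {"gripper":1,"linear":[-0.0095,0.0198,0.09],"delta_rot":[0,0,0]},
    {"gripper":1,"linear":[0.004,-0.008,0.09],"delta_rot":[0,0,0]},
    {"gripper":1,"linear":[0.0173,-0.036,0.09],"delta_rot":[0,0,0]}
  ]
}}

```text
clock: 6.0
position: [0.604, -0.1056, 0.213]
ee_rot: [0.0, 0.531, 0.847, -0.0]
contact_force: [0.4, -0.1, 0.0]
width: -0.0004
gripper_force: 0.0
```

Emit:
{"name": "send_rows", "arguments": {
  "increments": [
    {"gripper":1,"linear":[0,0,0],"delta_rot":[0,0,0]},
    {"gripper":1,"linear":[0,0,0],"delta_rot":[0,0,0]},
    {"gripper":1,"linear":[0,0,0],"delta_rot":[0,0,0]}
  ]
}}

```text
clock: 6.3
position: [0.6034, -0.105, 0.2124]
ee_rot: [-0.001, 0.532, 0.847, -0.0]
contact_force: [0.5, 0.2, 0.1]
width: -0.0004
gripper_force: 0.0
```

```bash
python3 - <<'E'
from h import *
s,R=st();snap('wrist','w2.png');d=np.load('pics/w2.png.npz');T=d['T_tool_cam']
def P(p):
    q=R.T@(np.array(p)-s['position']);k=d['K']@(T[:3,:3].T@(q-T[:3,3]));return (k[:2]/k[2]).round(0)
print([P(c+y*(-.05+o)+x*.0+[0,0,z]) for o,z in((0,.163),(.005,.15),(.005,.1))])
E
```

```text
t 6.3 pos [ 0.6034 -0.105   0.2124] lamp xy -0.0009 -0.077 F xyz lamp 0.5 -0.0 0.1 w -0.0004 tooly deg 25.74 tz [-0.002  0.001 -1.   ]
[array([324., 183.]), array([324., 172.]), array([324., 160.])]
```

View pics/w2.png

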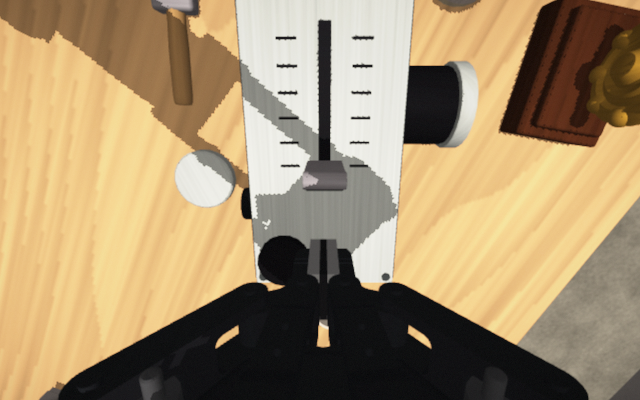

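The wrist view shows the blade at home, with its face base at v≈160 as predicted. The cap near (283,258) hasn't moved and the fingertips are behind the lever, so I'll descend.

Emit:
{"name": "send_rows", "arguments": {
  "increments": [
    {"gripper":1,"linear":[0,0,-0.025],"delta_rot":[0,0,0]},
    {"gripper":1,"linear":[0,0,-0.05],"delta_rot":[0,0,0]},
    {"gripper":1,"linear":[0,0,-0.07],"delta_rot":[0,0,0]},
    {"gripper":1,"linear":[0,0,-0.08],"delta_rot":[0,0,0]},
    {"gripper":1,"linear":[0,0,-0.088],"delta_rot":[0,0,0]},
    {"gripper":1,"linear":[0,0,-0.088],"delta_rot":[0,0,0]}
  ]
}}

```text
clock: 6.95
position: [0.6038, -0.1053, 0.1248]
ee_rot: [-0.001, 0.532, 0.847, -0.0]
contact_force: [-0.7, -1.3, -0.3]
width: 0.0
gripper_force: 0.0
```

Emit:
{"name": "send_rows", "arguments": {
  "increments": [
    {"gripper":1,"linear":[-0.0009,0.0018,0],"delta_rot":[0,0,0]},
    {"gripper":1,"linear":[-0.0017,0.0036,0],"delta_rot":[0,0,0]},
    {"gripper":1,"linear":[-0.0026,0.0054,0],"delta_rot":[0,0,0]},
    {"gripper":1,"linear":[-0.0035,0.0072,0],"delta_rot":[0,0,0]},
    {"gripper":1,"linear":[-0.0043,0.009,0],"delta_rot":[0,0,0]},
    {"gripper":1,"linear":[-0.0043,0.009,0],"delta_rot":[0,0,0]}
  ]
}}

```text
clock: 7.55
position: [0.5998, -0.0964, 0.1255]
ee_rot: [0.0, 0.532, 0.847, 0.0]
contact_force: [0.2, 0.3, 0.3]
width: 0.0002
gripper_force: 0.0
```

Emit:
{"name": "send_rows", "arguments": {
  "increments": [
    {"gripper":1,"linear":[-0.0004,0.0009,0],"delta_rot":[0,0,0]},
    {"gripper":1,"linear":[-0.0009,0.0018,0],"delta_rot":[0,0,0]},
    {"gripper":1,"linear":[-0.0013,0.0027,0],"delta_rot":[0,0,0]},
    {"gripper":1,"linear":[-0.0013,0.0027,0],"delta_rot":[0,0,0]}
  ]
}}

```text
clock: 7.95
position: [0.5986, -0.0941, 0.1253]
ee_rot: [0.0, 0.532, 0.847, -0.0]
contact_force: [-0.2, -0.4, -0.8]
width: 0.0
gripper_force: 0.2
```

```bash
python3 -c "
from h import *
st()"
```

```text
t 7.95 pos [ 0.5986 -0.0941  0.1253] lamp xy -0.0005 -0.0651 F xyz lamp -0.4 -0.3 -0.8 w 0.0 tooly deg 25.73 tz [ 0. -0. -1.]
```

Emit:
{"name": "send_rows", "arguments": {
  "increments": [
    {"gripper":1,"linear":[-0.0009,0.0018,0],"delta_rot":[0,0,0]},
    {"gripper":1,"linear":[-0.0017,0.0036,0],"delta_rot":[0,0,0]},
    {"gripper":1,"linear":[-0.0022,0.0045,0],"delta_rot":[0,0,0]},
    {"gripper":1,"linear":[-0.0022,0.0045,0],"delta_rot":[0,0,0]}
  ]
}}

```text
clock: 8.35
position: [0.5968, -0.0903, 0.1253]
ee_rot: [0.001, 0.532, 0.847, -0.0]
contact_force: [1.8, -5.3, -2.3]
width: 0.0002
gripper_force: 2.5
```

Emit:
{"name": "send_rows", "arguments": {
  "increments": [
    {"gripper":1,"linear":[-0.0009,0.0018,0],"delta_rot":[0,0,0]},
    {"gripper":1,"linear":[-0.0017,0.0036,0],"delta_rot":[0,0,0]},
    {"gripper":1,"linear":[-0.0022,0.0045,0],"delta_rot":[0,0,0]},
    {"gripper":1,"linear":[-0.0022,0.0045,0],"delta_rot":[0,0,0]}
  ]
}}

```text
clock: 8.75
position: [0.5935, -0.0837, 0.1253]
ee_rot: [-0.001, 0.532, 0.847, 0.001]
contact_force: [0.8, 0.3, 0.2]
width: 0.0003
gripper_force: 0.0
```

Emit:
{"name": "send_rows", "arguments": {
  "increments": [
    {"gripper":1,"linear":[-0.0009,0.0018,0],"delta_rot":[0,0,0]},
    {"gripper":1,"linear":[-0.0013,0.0027,0],"delta_rot":[0,0,0]},
    {"gripper":1,"linear":[-0.0013,0.0027,0],"delta_rot":[0,0,0]}
  ]
}}

```text
clock: 9.05
position: [0.5927, -0.0819, 0.1254]
ee_rot: [-0.0, 0.532, 0.847, 0.0]
contact_force: [0.1, 0.1, -0.7]
width: -0.0002
gripper_force: 0.0
```

```bash
python3 -c "
from h import *
st()"
```

```text
t 9.05 pos [ 0.5927 -0.0819  0.1254] lamp xy -0.0005 -0.0515 F xyz lamp 0.2 0.1 -0.7 w -0.0002 tooly deg 25.74 tz [-0.  0. -1.]
```

First click: the force dropped to zero. On to the second.

Emit:
{"name": "send_rows", "arguments": {
  "increments": [
    {"gripper":1,"linear":[-0.0009,0.0018,0],"delta_rot":[0,0,0]},
    {"gripper":1,"linear":[-0.0017,0.0036,0],"delta_rot":[0,0,0]},
    {"gripper":1,"linear":[-0.0026,0.0054,0],"delta_rot":[0,0,0]},
    {"gripper":1,"linear":[-0.0035,0.0072,0],"delta_rot":[0,0,0]},
    {"gripper":1,"linear":[-0.0043,0.009,0],"delta_rot":[0,0,0]},
    {"gripper":1,"linear":[-0.0052,0.0108,0],"delta_rot":[0,0,0]},
    {"gripper":1,"linear":[-0.0052,0.0108,0],"delta_rot":[0,0,0]}
  ]
}}

```text
clock: 9.75
position: [0.5881, -0.0722, 0.1254]
ee_rot: [0.001, 0.532, 0.847, -0.0]
contact_force: [2.3, -4.3, -2.8]
width: 0.0
gripper_force: 2.3
```

Emit:
{"name": "send_rows", "arguments": {
  "increments": [
    {"gripper":1,"linear":[-0.0009,0.0018,0],"delta_rot":[0,0,0]},
    {"gripper":1,"linear":[-0.0013,0.0027,0],"delta_rot":[0,0,0]},
    {"gripper":1,"linear":[-0.0017,0.0036,0],"delta_rot":[0,0,0]},
    {"gripper":1,"linear":[-0.0017,0.0036,0],"delta_rot":[0,0,0]}
  ]
}}

```text
clock: 10.15
position: [0.5854, -0.0668, 0.1253]
ee_rot: [-0.001, 0.532, 0.847, 0.001]
contact_force: [-1.1, -1.0, -0.1]
width: 0.0001
gripper_force: 0.0
```

Emit:
{"name": "send_rows", "arguments": {
  "increments": [
    {"gripper":1,"linear":[-0.0004,0.0009,0],"delta_rot":[0,0,0]},
    {"gripper":1,"linear":[-0.0009,0.0018,0],"delta_rot":[0,0,0]},
    {"gripper":1,"linear":[-0.0009,0.0018,0],"delta_rot":[0,0,0]}
  ]
}}

```text
clock: 10.45
position: [0.5848, -0.0656, 0.1253]
ee_rot: [-0.0, 0.532, 0.847, 0.0]
contact_force: [-0.4, -0.1, -0.3]
width: -0.0001
gripper_force: 0.0
```

```bash
python3 -c "
from h import *
st()"
```

```text
t 10.45 pos [ 0.5848 -0.0656  0.1253] lamp xy -0.0006 -0.0334 F xyz lamp -0.4 0.1 -0.3 w -0.0001 tooly deg 25.74 tz [-0.     0.001 -1.   ]
```

Second click. For the third I'll go slower and check before the last few millimetres.

Emit:
{"name": "send_rows", "arguments": {
  "increments": [
    {"gripper":1,"linear":[-0.0009,0.0018,0],"delta_rot":[0,0,0]},
    {"gripper":1,"linear":[-0.0017,0.0036,0],"delta_rot":[0,0,0]},
    {"gripper":1,"linear":[-0.0026,0.0054,0],"delta_rot":[0,0,0]},
    {"gripper":1,"linear":[-0.0035,0.0072,0],"delta_rot":[0,0,0]},
    {"gripper":1,"linear":[-0.0043,0.009,0],"delta_rot":[0,0,0]},
    {"gripper":1,"linear":[-0.0052,0.0108,0],"delta_rot":[0,0,0]},
    {"gripper":1,"linear":[-0.0061,0.0126,0],"delta_rot":[0,0,0]},
    {"gripper":1,"linear":[-0.0061,0.0126,0],"delta_rot":[0,0,0]}
  ]
}}

```text
clock: 11.25
position: [0.5794, -0.0542, 0.1254]
ee_rot: [0.001, 0.532, 0.847, -0.0]
contact_force: [0.7, -3.6, -1.4]
width: 0.0001
gripper_force: 2.3
```

Emit:
{"name": "send_rows", "arguments": {
  "increments": [
    {"gripper":1,"linear":[-0.0004,0.0009,0],"delta_rot":[0,0,0]},
    {"gripper":1,"linear":[-0.0009,0.0018,0],"delta_rot":[0,0,0]},
    {"gripper":1,"linear":[-0.0013,0.0027,0],"delta_rot":[0,0,0]},
    {"gripper":1,"linear":[-0.0013,0.0027,0],"delta_rot":[0,0,0]}
  ]
}}

```text
clock: 11.65
position: [0.5775, -0.0504, 0.1253]
ee_rot: [-0.0, 0.532, 0.847, 0.0]
contact_force: [0.3, -2.4, 0.0]
width: -0.0002
gripper_force: 1.1
```

```bash
python3 -c "
from h import *
st()"
```

```text
t 11.65 pos [ 0.5775 -0.0504  0.1253] lamp xy -0.0006 -0.0165 F xyz lamp -0.8 -2.3 0.0 w -0.0002 tooly deg 25.71 tz [-0.     0.001 -1.   ]
```

Emit:
{"name": "send_rows", "arguments": {
  "increments": [
    {"gripper":1,"linear":[-0.0004,0.0009,0],"delta_rot":[0,0,0]},
    {"gripper":1,"linear":[-0.0007,0.0014,0],"delta_rot":[0,0,0]},
    {"gripper":1,"linear":[-0.0007,0.0014,0],"delta_rot":[0,0,0]}
  ]
}}

```text
clock: 11.95
position: [0.5765, -0.0485, 0.1253]
ee_rot: [-0.001, 0.532, 0.847, 0.0]
contact_force: [-0.7, 0.1, -0.2]
width: 0.0001
gripper_force: 0.0
```

```bash
python3 -c "
from h import *
st()"
```

```text
t 11.95 pos [ 0.5765 -0.0485  0.1253] lamp xy -0.0006 -0.0144 F xyz lamp -0.6 0.4 -0.2 w 0.0001 tooly deg 25.73 tz [-0.001  0.002 -1.   ]
```

Third click, and contact is gone. I'll back away and lift clear to look.

Emit:
{"name": "send_rows", "arguments": {
  "increments": [
    {"gripper":1,"linear":[0.0043,-0.009,0],"delta_rot":[0,0,0]},
    {"gripper":1,"linear":[0.0087,-0.018,0],"delta_rot":[0,0,0]},
    {"gripper":1,"linear":[0.0087,-0.018,0.03],"delta_rot":[0,0,0]},
    {"gripper":1,"linear":[0.0087,-0.018,0.07],"delta_rot":[0,0,0]},
    {"gripper":1,"linear":[0.0087,-0.018,0.11],"delta_rot":[0,0,0]},
    {"gripper":1,"linear":[0.0087,-0.018,0.14],"delta_rot":[0,0,0]},
    {"gripper":1,"linear":[0.0087,-0.018,0.14],"delta_rot":[0,0,0]},
    {"gripper":1,"linear":[0.0087,-0.018,0.14],"delta_rot":[0,0,0]}
  ]
}}

```text
clock: 12.75
position: [0.5862, -0.0681, 0.2658]
ee_rot: [0.001, 0.532, 0.847, 0.0]
contact_force: [-0.3, -0.2, -1.1]
width: -0.0001
gripper_force: 0.0
```

```bash
python3 - <<'E'
from h import *
s,R=st();i=snap('wrist','w3.png');T=i['T_tool_cam']
def P(p):
    q=R.T@(np.array(p)-s['position']);k=i['K']@(T[:3,:3].T@(q-T[:3,3]));return (k[:2]/k[2]).round(0)
for q in(.04,.06,.08):print(q,[P(c+y*(-.05+q+o)+[0,0,z]) for o,z in((0,.163),(.005,.1))])
E
```

```text
t 12.75 pos [ 0.5862 -0.0681  0.2658] lamp xy -0.0004 -0.0363 F xyz lamp -0.4 -0.0 -1.1 w -0.0001 tooly deg 25.69 tz [ 0.002 -0.    -1.   ]
0.04 [array([323., 168.]), array([323., 152.])]
0.06 [array([323., 144.]), array([323., 132.])]
0.08 [array([323., 119.]), array([323., 112.])]
```

View pics/w3.png

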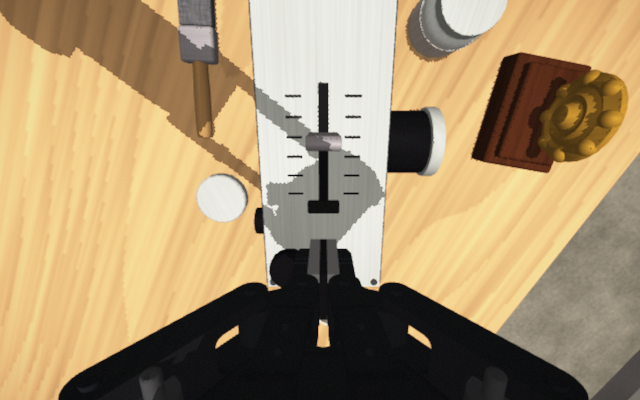

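The bead is at v≈142 and the face base at about 132, which matches q = 0.06, the third notch. Nothing else has moved and the arm is clear.

```bash
python3 -c "
from h import *
print(sign_off())"
```

```text
the job is handed in; nothing more can be done
None
```

I pushed the lever back against the stop, then forward three clicks; it rests in the third notch, pushed only with the closed fingertips and never past that notch, and the job was handed in at about 13 s with nothing else visibly moved.

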